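# Reset the bench air valve: shut to the stop, two turns back, hold

### The job

Set the air-control valve for the engine's leak test: by the black crank handle on its red handwheel, turn the wheel clockwise (seen from above) until it comes up against its closed stop, then back it off counter-clockwise exactly two full turns. Finish with the gripper still holding the crank handle, the wheel at rest there; do not let go at the end. Leave the jar, the screwdriver and the wrench lying where they are.

Things in the scene. Friction and masses are not known exactly. Their poses are not given: they have to be found in the camera images.
- valve_wheel (a joint): Angle (rad, over several turns) of the red handwheel: level, rim 104 mm mean diameter, 12 mm thick, rim's top 120 mm above the bench. 0 = hard against the closed stop; grows counter-clockwise seen from above (opening), open stop at 25.1. Starts 1 to 1.5 turns open. Does not rise or sink. Friction 2 to 3 N at the handle, no spring: it stays where it is left.
- wheel_axis (a point): Fixed point on the wheel's upright axis, 154 mm above the bench, level with the middle of the crank handle. Axes as the valve base: at joint value 0 the handle lies 52 mm from the axis along this frame's -x, and at value q it has turned from there by q counter-clockwise.
- crank_handle: Black upright cylinder, 20 mm diameter, 60 mm long, on the wheel's rim 52 mm from the wheel's axis, foot 4 mm above the rim. Origin at its middle, 154 mm above the bench. A sleeve revolving freely on its own upright spindle: it can be pinched from above and carried round the wheel's axis with the gripper keeping one heading.
- valve_base: The valve, bolted down: plate 150 x 120 x 10 mm, brass body under the wheel, pipe stubs along its y axis to 105 mm on the -y side and 81 mm on the +y side, at 44 mm height, and a 44 mm round gauge on its -x side out to 70 mm. Origin: middle of the plate's underside. All but the crank handle stays below 127 mm.
- jar: Bystander: small glass jar with yellow cap, 54 mm in diameter, 70 mm high, standing loose near the valve. Origin at the middle of its underside.
- screwdriver: Bystander: yellow-handled screwdriver, 170 mm long along its x axis, lying loose on the bench.
- wrench: Bystander: steel wrench, 160 mm long along its x axis, lying loose on the bench.

How it is judged:
On the way:
1. the wheel is shut against its closed stop (within 0.12 rad) (value of joint valve_wheel below 0.12 rad), for 0.2 s.
At the end, for the whole second after the job is handed in: The wheel, having been shut against its stop, rests two turns open (12.57 rad, within 0.3 rad either way) and is still; the fingers hold the crank handle (over 2 N on it, the grasp point within 40 mm of its middle); jar, screwdriver and wrench are within 30 mm of where they started (value of joint valve_wheel between 12.266 and 12.866 rad and velocity of joint valve_wheel between -0.15 and 0.15 rad/s and contact force between the fingers and crank_handle above 2 N and distance between the grasp point and crank_handle below 0.04 m and distance of each of jar, screwdriver, wrench from where it was at the start of the episode below 0.03 m); the arm keeps its last pose, push and grip.
It fails at once if a bystander is shoved more than 30 mm (distance of any of jar, screwdriver, wrench from where it was at the start of the episode above 0.03 m).
It also fails if it takes over 69 s, if anything falls off the work surface, if the arm or the gripper's body presses on something with over 40 N, if the wrist force passes 120 N, or if a joint passes its speed limit or range.

### The arm

A 7-joint arm with a two-finger parallel gripper is mounted at the origin on the work surface. World frame = base frame: x ahead of the robot, y to its left, z up, the work surface at z = 0. Lengths are in m, angles in rad, forces in N, time in s.
With the tool pointing down it reaches from about 0.4 to 0.925 m from the base axis. Payload 5.6 kg.
Tool frame: the origin (TCP) lies at the very end of the fingers, on their centre line; the grasp point (between the pads) lies 19 mm behind it (manip.grip_depth is the distance from the TCP to the grasp point, in m); z points along the fingers, y is the direction in which the jaws open and shut (so a half turn about z gives the same grasp; the last joint's range is limited). The gripper opens to 85 mm and grips with 20 to 120 N. Pads are 22 mm wide; open, the fingers measure 114 mm over their backs; the gripper's body (76 mm by 85 mm) begins 54 mm behind the grasp point. The pads swing forward as they close: fully open they stand 13 mm farther back than shut.
Start: joints at [1.07, 0.468, -0.012, 1.603, 0.006, 1.071, -0.056], TCP at [0.287, -0.583, 0.231] pointing down, gripper open.
Joint ranges: [-2.53, 2.53], [-0.31, 2.02], [-1.57, 1.55], [0.28, 2.44], [-1.29, 4.43], [0.15, 1.84], [-2.92, 2.92]. Speed limits (rad/s): [2.57, 2.57, 3.14, 3.14, 3.14, 3.14, 3.14].

### API

Orientations are given as [roll, pitch, yaw] about the fixed x, y, z axes, in that order (R = Rz(yaw) Ry(pitch) Rx(roll)).
In Python, from plant import manip gives the robot as it stands.
- The arm moves only by the tool apply_moves, never from a script. Its argument "plan" is a list of rows, each a list of 5 numbers: the closure in counts, from 0 (fully open) to 255 (shut), then the shift along the world's x, y, z in mm, then the turn about the world's z in degrees. In form: [[claw, x, y, z, roll], ...]. A call has 1 to 20 rows; each row shifts and turns the commanded pose from where the row before left it; what a row does not reach is not made up. A row lasts 1/8 s, in which the tool goes at most 62.5 mm and 10.7 degrees, less where a joint would pass 70% of its speed; a pose out of reach is approached as far as the arm can. A call with a gripper value outside its range is refused whole. The fingers move at their own pace and stop on an object; the grip force is fixed at half the most. Time passes only in rows, so rows that do not move let the fingers close. It gives the time, the measured TCP pose, the force and the opening at its end, in the units of the state.
- manip.read_state(): the state, without advancing time (a new reading comes with each control period).
- manip.get_image(name): name is "scene" or "top" or "wrist"; returns the picture (384x512x3 uint8, red, green, blue); there is no depth.
- manip.get_calibration(name): a dict with "fx", "fy", "cx", "cy" (pixels), "rvec" (rotation vector, rad) and "tvec" (3), from world to camera coordinates, as OpenCV has them; the wrist camera has in their place "hand_eye" (4x4, takes a point from camera to tool coordinates, whose origin is the TCP and whose axes are the flange's). Camera axes: x right, y down, z forward; pixel columns grow to the right and rows downward; lengths in m; the calibration is good to about 2 mm. The wrist camera is an equidistant fisheye: a pixel r from the principal point sees the ray r / f radians off the axis. A picture is of the moment at which its call begins: read the wrist's pose just before it. get_calibration takes no time and is no camera call.
- manip.job_done(): hands the job in, once; it reports no verdict.
The state is a dict: "time": time; "q": joint angles; "joint_vel": joint speeds; "joint_torque": joint torques, N m; "tool_pos": TCP position; "ee_rot": TCP orientation; "contact_force": force on the tool from outside, world axes, zero at the start; "ft_torque": the same for the moment, N m; "opening": finger opening in m.
Only numpy, scipy, OpenCV 4.12 (cv2) and the standard library are available. Lean on these libraries where they do the work, as an engineer would, in place of code of your own. Each camera call takes 0.05 s, during which the arm holds its last target. There are 200 camera calls.

## Working session

There is one attempt and no reset: what is moved stays moved. The work goes in short steps, Python scripts to look and compute and a tool call to move; the robot and the scene stay as the last step left them, time stands still between calls to the robot, and variables do not carry over. Pictures are saved under pics/ and viewed, about 8 in all and at most 12, crops included, and the job is handed in when it is done.

Besides the shell and the picture viewer there is one more tool, called after "Emit:" by a JSON object that holds its "op" and its "data", one argument or row to a line. apply_moves: Moves the arm, as the interface text tells. Its arguments: {"type":"object","properties":{"plan":{"type":"array"}},"required":["plan"]}

```bash
mkdir -p pics; ls; python3 - <<'E'
from plant import manip
import cv2,numpy as np
s=manip.read_state();print(s)
a=manip.get_image("scene");b=manip.get_image("top")
for n,i in(("scene",a),("top",b)):
    cv2.imwrite(f"pics/{n}0.png",i[:,:,::-1]);print(manip.get_calibration(n))
print(manip.get_calibration("wrist"),manip.grip_depth)
E
```

```text
pics
{'time': 0.0, 'q': array([ 1.07002358,  0.46838673, -0.01159299,  1.60362709,  0.0059783 ,
        1.07140572, -0.05627244]), 'joint_vel': array([ 3.27556108e-04,  5.93391157e-04,  1.41952640e-04, -7.97495471e-04,
       -1.94698239e-05, -5.34289597e-04,  5.26362986e-04]), 'joint_torque': array([-4.00470772e-04, -5.32390594e+01,  2.12342507e-02, -2.51308715e+01,
        1.14002239e-02,  7.70352432e-03, -2.31982301e-05]), 'tool_pos': array([ 0.28695819, -0.58260172,  0.23033069]), 'ee_rot': array([-3.13980371e+00,  1.10306421e-04,  4.57717276e-01]), 'contact_force': array([-0.13506151, -0.54622769,  0.2387289 ]), 'ft_torque': array([ 0.03387196, -0.02857274,  0.04742715]), 'opening': 0.08549574665638768}
{'fx': 367.0472796424235, 'fy': 367.0472796424235, 'cx': 255.2154014715737, 'cy': 190.49658520207893, 'rvec': array([ 1.44266065,  2.27323139, -0.7337117 ]), 'tvec': array([ 0.18667554, -0.33983992,  1.23300612])}
{'fx': 356.4570135273997, 'fy': 356.4570135273997, 'cx': 259.2794606741339, 'cy': 194.02002477060216, 'rvec': array([ 2.11056903, -2.16670491,  0.15418332]), 'tvec': array([0.07144956, 0.58097511, 0.94095509])}
{'fx': 297.3186396354542, 'fy': 297.3186396354542, 'cx': 259.06299836987546, 'cy': 194.69766187602895, 'hand_eye': array([[ 4.78316790e-05, -9.60268947e-01, -2.79076240e-01,
         7.10203508e-02],
       [ 9.99999982e-01,  9.71656650e-05, -1.62942903e-04,
         1.19876555e-04],
       [ 1.83585638e-04, -2.79076227e-01,  9.60268934e-01,
        -1.42699970e-01],
       [ 0.00000000e+00,  0.00000000e+00,  0.00000000e+00,
         1.00000000e+00]])} 0.0187
```

View pics/scene0.png

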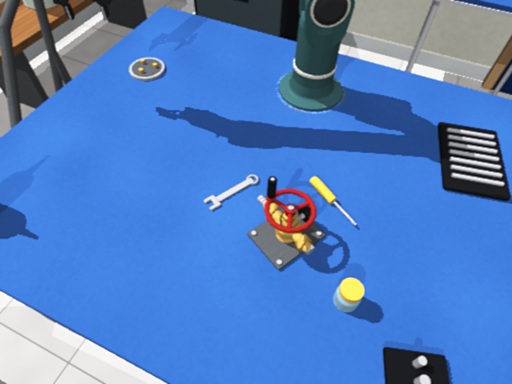

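View pics/top0.png

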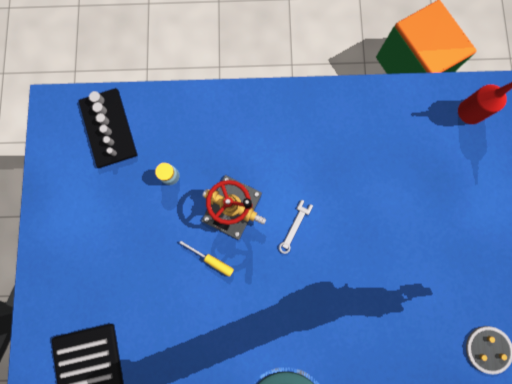

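The scene view shows the wheel at about (290,211) with the handle at (272,186). The top view shows the wheel at about (229,202), the handle at about (248,202), and a pipe end at (263,219). Next I'll measure the wheel and plate in world coordinates.

```bash
cat > h.py <<'E'
import cv2,numpy as np
from plant import manip
def ray(name,uv,z):
    c=manip.get_calibration(name);R=cv2.Rodrigues(c["rvec"])[0];o=-R.T@c["tvec"]
    uv=np.atleast_2d(uv).astype(float)
    d=np.c_[(uv[:,0]-c["cx"])/c["fx"],(uv[:,1]-c["cy"])/c["fy"],np.ones(len(uv))]@R
    return o+d*((z-o[2])/d[:,2])[:,None]
def proj(name,P):
    c=manip.get_calibration(name);K=np.array([[c["fx"],0,c["cx"]],[0,c["fy"],c["cy"]],[0,0,1]])
    return cv2.projectPoints(np.atleast_2d(P).astype(float),c["rvec"],c["tvec"],K,None)[0][:,0]
E
python3 - <<'E'
from h import *
for n,(x0,x1,y0,y1) in {"top":(195,275,165,250),"scene":(245,335,165,275)}.items():
    im=cv2.imread(f"pics/{n}0.png");b,g,r=[im[:,:,i].astype(int) for i in range(3)]
    m=(r>110)&(g<70)&(b<70);m[:y0]=0;m[y1:]=0;m[:,:x0]=0;m[:,x1:]=0
    pts=np.argwhere(m)[:,::-1]; h=cv2.convexHull(pts.astype(np.int32))[:,0]
    e=cv2.fitEllipse(h.astype(np.float32));print(n,e)
    w=ray(n,h,0.116)[:,:2]
    A=np.c_[2*w,np.ones(len(w))];s=np.linalg.lstsq(A,(w**2).sum(1),rcond=None)[0]
    print(s[:2],np.sqrt(s[2]+s[:2]@s[:2]))
print(ray("top",[[248,202]],.184),ray("top",[[262,219]],.044),ray("scene",[[272,179]],.184))
im=cv2.imread("pics/top0.png")[160:255,150:320];im2=cv2.resize(im,None,fx=4.5,fy=4.5,interpolation=2);cv2.imwrite("pics/topc.png",im2)
E
```

```text
top ((228.4001922607422, 201.969482421875), (43.7154655456543, 45.46901321411133), 91.21540069580078)
[0.55385414 0.13513463] 0.05709329543133933
scene ((289.6804504394531, 210.52099609375), (43.0043830871582, 51.34419250488281), 104.40801239013672)
[0.55646354 0.13346558] 0.05624739941144892
[[0.54295699 0.08245622 0.184     ]] [[0.51339684 0.05050136 0.044     ]] [[0.54552266 0.08265717 0.184     ]]
```

View pics/topc.png

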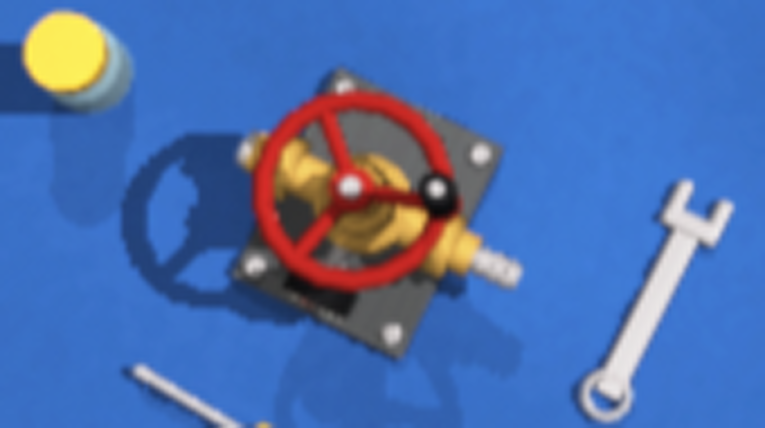

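Wheel axis ≈ (0.555, 0.1345) and handle ≈ (0.544, 0.083). The pipe and plate edges in the crop give a base yaw of about −26.6°, so q ≈ 465° (1.29 turns). I'm moving to above the handle.

Emit:
{"op": "apply_moves", "data": {
  "plan": [
    [0,17,44,0,0],
    [0,17,44,0,0],
    [0,17,44,0,0],
    [0,17,44,0,0],
    [0,17,44,0,0],
    [0,17,44,0,0],
    [0,17,44,0,0],
    [0,17,44,0,0],
    [0,17,44,0,0],
    [0,17,44,0,0],
    [0,17,44,0,0],
    [0,17,44,0,0],
    [0,17,44,0,0],
    [0,17,44,0,0],
    [0,19,50,0,0],
    [0,0,0,0,0],
    [0,0,0,0,0]
  ]
}}

```text
time: 2.22
tool_pos: [0.5438, 0.0823, 0.2307]
ee_rot: [3.141, 0.002, 0.458]
contact_force: [-0.7, -0.1, -0.2]
opening: 0.0854
```

```bash
python3 - <<'E'
from h import *
s=manip.read_state();print(s["time"],s["tool_pos"],s["ee_rot"],s["q"])
im=manip.get_image("wrist");cv2.imwrite("pics/w1.png",im[:,:,::-1])
from scipy.spatial.transform import Rotation as Ro
c=manip.get_calibration("wrist");R=Ro.from_euler("xyz",s["ee_rot"]).as_matrix();H=c["hand_eye"]
def wp(P):
    t=R.T@(np.array(P)-s["tool_pos"]);p=H[:3,:3].T@(t-H[:3,3]);th=np.arctan2(np.hypot(*p[:2]),p[2]);k=th/np.hypot(*p[:2])*c["fx"]
    return p[:2]*k+[c["cx"],c["cy"]]
print("handle top pred",wp([.544,.0826,.184]),"hub",wp([.555,.1345,.12]),"tcp",wp(s["tool_pos"]))
E
```

```text
2.225 [0.54379285 0.08228579 0.23071474] [3.14146353e+00 1.57044296e-03 4.57750813e-01] [ 0.10473862  0.3349657  -0.38632379  1.82955673  0.1476223   1.00661125
 -1.45461967]
handle top pred [258.64376092 216.71387826] hub [210.62575563 154.89750785] tcp [258.88101731 247.90774032]
```

View pics/w1.png

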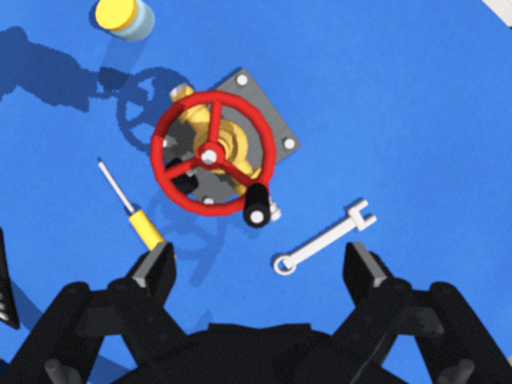

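In the wrist view the handle top is at (257,216) against a predicted (259,217), and the hub is at (209,155) against (211,155). The estimate holds, so I'll descend and grip.

Emit:
{"op": "apply_moves", "data": {
  "plan": [
    [0,0,0,-30,0],
    [0,0,0,-30,0],
    [0,0,0,-30,0],
    [0,0,0,0,0],
    [255,0,0,0,0],
    [255,0,0,0,0],
    [255,0,0,0,0],
    [255,0,0,0,0],
    [255,0,0,0,0],
    [255,0,0,0,0],
    [255,0,0,0,0],
    [255,0,0,0,0]
  ]
}}

```text
time: 3.78
tool_pos: [0.5447, 0.0835, 0.1422]
ee_rot: [3.141, -0.001, 0.458]
contact_force: [-1.5, 0.7, 6.3]
opening: 0.0184
```

```bash
cat > arc.py <<'E'
import sys,numpy as np
# cx cy r(mm) a0 a1 n : arc rows
cx,cy,r,a0,a1,n,sx,sy=map(float,sys.argv[1:])
a=np.radians(np.linspace(a0,a1,int(n)+1))
p=np.c_[cx+r*np.cos(a),cy+r*np.sin(a)];p[0]=sx,sy
p=np.round(p)
print([[255,int(x),int(y),0,0] for x,y in np.diff(p,axis=0)],p[-1])
E
python3 arc.py 555 134.5 52 258 -22 18 544 83
```

```text
[[255, -13, 5, 0, 0], [255, -12, 9, 0, 0], [255, -8, 10, 0, 0], [255, -6, 13, 0, 0], [255, -2, 14, 0, 0], [255, 2, 14, 0, 0], [255, 5, 13, 0, 0], [255, 9, 11, 0, 0], [255, 12, 8, 0, 0], [255, 13, 5, 0, 0], [255, 14, 1, 0, 0], [255, 14, -2, 0, 0], [255, 12, -7, 0, 0], [255, 11, -9, 0, 0], [255, 7, -12, 0, 0], [255, 4, -13, 0, 0], [255, 1, -14, 0, 0], [255, -4, -14, 0, 0]] [603. 115.]
```

Emit:
{"op": "apply_moves", "data": {
  "plan": [
    [255,-13,5,0,0],
    [255,-12,9,0,0],
    [255,-8,10,0,0],
    [255,-6,13,0,0],
    [255,-2,14,0,0],
    [255,2,14,0,0],
    [255,0,0,0,0],
    [255,0,0,0,0]
  ]
}}

```text
time: 4.78
tool_pos: [0.5037, 0.1504, 0.1422]
ee_rot: [-3.14, 0.0, 0.46]
contact_force: [-4.8, 4.0, 9.0]
opening: 0.019
```

Emit:
{"op": "apply_moves", "data": {
  "plan": [
    [255,5,13,0,0],
    [255,9,11,0,0],
    [255,12,8,0,0],
    [255,13,5,0,0],
    [255,14,1,0,0],
    [255,14,-2,0,0],
    [255,0,0,0,0],
    [255,0,0,0,0]
  ]
}}

```text
time: 5.78
tool_pos: [0.5731, 0.1829, 0.1422]
ee_rot: [3.14, -0.001, 0.457]
contact_force: [1.2, -2.5, 6.0]
opening: 0.0186
```

Emit:
{"op": "apply_moves", "data": {
  "plan": [
    [255,12,-7,0,0],
    [255,11,-9,0,0],
    [255,7,-12,0,0],
    [255,4,-13,0,0],
    [255,1,-14,0,0],
    [255,-4,-14,0,0],
    [255,0,0,0,0],
    [255,0,0,0,0]
  ]
}}

```text
time: 6.78
tool_pos: [0.6015, 0.1154, 0.1422]
ee_rot: [-3.141, 0.002, 0.458]
contact_force: [-5.2, -0.2, 10.0]
opening: 0.0185
```

```bash
python3 arc.py 553.5 134.7 52 -22 -198 11 603 115; python3 arc.py 553.5 134.7 52 -198 -213 5 504 151
```

```text
[[255, -9, -12, 0, 0], [255, -10, -10, 0, 0], [255, -13, -7, 0, 0], [255, -14, -3, 0, 0], [255, -14, 1, 0, 0], [255, -14, 5, 0, 0], [255, -12, 8, 0, 0], [255, -9, 12, 0, 0], [255, -5, 13, 0, 0], [255, -1, 15, 0, 0], [255, 2, 14, 0, 0]] [504. 151.]
[[255, 1, 2, 0, 0], [255, 1, 3, 0, 0], [255, 1, 2, 0, 0], [255, 1, 3, 0, 0], [255, 2, 2, 0, 0]] [510. 163.]
```

Emit:
{"op": "apply_moves", "data": {
  "plan": [
    [255,-9,-12,0,0],
    [255,-10,-10,0,0],
    [255,-13,-7,0,0],
    [255,-14,-3,0,0],
    [255,-14,1,0,0],
    [255,-14,5,0,0],
    [255,-12,8,0,0],
    [255,-9,12,0,0],
    [255,-5,13,0,0],
    [255,-1,15,0,0],
    [255,2,14,0,0],
    [255,0,0,0,0],
    [255,0,0,0,0]
  ]
}}

```text
time: 8.4
tool_pos: [0.5042, 0.1521, 0.1422]
ee_rot: [-3.141, -0.002, 0.459]
contact_force: [1.1, 1.9, 8.8]
opening: 0.0185
```

Emit:
{"op": "apply_moves", "data": {
  "plan": [
    [255,1,2,0,0],
    [255,1,3,0,0],
    [255,0,0,0,0],
    [255,0,0,0,0]
  ]
}}

```text
time: 8.9
tool_pos: [0.5056, 0.1557, 0.1422]
ee_rot: [3.141, 0.0, 0.458]
contact_force: [-1.2, -0.5, 10.8]
opening: 0.0186
```

Emit:
{"op": "apply_moves", "data": {
  "plan": [
    [255,1,2,0,0],
    [255,1,3,0,0],
    [255,0,0,0,0],
    [255,0,0,0,0]
  ]
}}

```text
time: 9.4
tool_pos: [0.5071, 0.1588, 0.1421]
ee_rot: [3.139, 0.003, 0.457]
contact_force: [-4.3, -5.2, 14.1]
opening: 0.0186
```

Emit:
{"op": "apply_moves", "data": {
  "plan": [
    [255,1,2,0,0],
    [255,0,0,0,0],
    [255,0,0,0,0]
  ]
}}

```text
time: 9.78
tool_pos: [0.507, 0.1589, 0.1421]
ee_rot: [3.137, 0.007, 0.456]
contact_force: [-7.4, -10.9, 18.3]
opening: 0.0187
```

Emit:
{"op": "apply_moves", "data": {
  "plan": [
    [255,1,2,0,0],
    [255,0,0,0,0],
    [255,0,0,0,0]
  ]
}}

```text
time: 10.15
tool_pos: [0.507, 0.1589, 0.142]
ee_rot: [3.136, 0.011, 0.454]
contact_force: [-11.4, -14.4, 23.3]
opening: 0.0184
```

The stop is firm: the measured position stays at (507.0, 158.9) mm, 152.5°, while the force rises as I push (predicted angle 153.4°). Now back off two turns.

```bash
python3 arc.py 553.5 134.7 52 152.5 392.5 16 510 165;python3 arc.py 553.5 134.7 52 392.5 632.5 16 597 163;python3 arc.py 553.5 134.7 52 632.5 872.5 16 556 83
```

```text
[[255, -7, -19, 0, 0], [255, -1, -14, 0, 0], [255, 2, -13, 0, 0], [255, 6, -12, 0, 0], [255, 8, -11, 0, 0], [255, 11, -7, 0, 0], [255, 13, -5, 0, 0], [255, 14, -1, 0, 0], [255, 13, 2, 0, 0], [255, 12, 6, 0, 0], [255, 11, 9, 0, 0], [255, 8, 11, 0, 0], [255, 4, 12, 0, 0], [255, 1, 14, 0, 0], [255, -2, 13, 0, 0], [255, -6, 13, 0, 0]] [597. 163.]
[[255, -8, 10, 0, 0], [255, -11, 8, 0, 0], [255, -13, 4, 0, 0], [255, -14, 2, 0, 0], [255, -13, -3, 0, 0], [255, -12, -5, 0, 0], [255, -11, -9, 0, 0], [255, -8, -11, 0, 0], [255, -4, -13, 0, 0], [255, -1, -14, 0, 0], [255, 2, -13, 0, 0], [255, 6, -12, 0, 0], [255, 8, -11, 0, 0], [255, 11, -7, 0, 0], [255, 13, -5, 0, 0], [255, 14, -1, 0, 0]] [556.  83.]
[[255, 13, 2, 0, 0], [255, 12, 6, 0, 0], [255, 11, 9, 0, 0], [255, 8, 11, 0, 0], [255, 4, 12, 0, 0], [255, 1, 14, 0, 0], [255, -2, 13, 0, 0], [255, -6, 13, 0, 0], [255, -8, 10, 0, 0], [255, -11, 8, 0, 0], [255, -13, 4, 0, 0], [255, -14, 2, 0, 0], [255, -13, -3, 0, 0], [255, -12, -5, 0, 0], [255, -11, -9, 0, 0], [255, -8, -11, 0, 0]] [507. 159.]
```

Emit:
{"op": "apply_moves", "data": {
  "plan": [
    [255,-3,-6,0,0],
    [255,-4,-13,0,0],
    [255,-1,-14,0,0],
    [255,2,-13,0,0],
    [255,6,-12,0,0],
    [255,8,-11,0,0],
    [255,11,-7,0,0],
    [255,13,-5,0,0],
    [255,14,-1,0,0],
    [255,13,2,0,0],
    [255,12,6,0,0],
    [255,11,9,0,0],
    [255,8,11,0,0],
    [255,4,12,0,0],
    [255,1,14,0,0],
    [255,-2,13,0,0],
    [255,-6,13,0,0],
    [255,0,0,0,0],
    [255,0,0,0,0]
  ]
}}

```text
time: 12.52
tool_pos: [0.5961, 0.1642, 0.1422]
ee_rot: [-3.141, 0.0, 0.459]
contact_force: [-0.9, 1.8, 9.2]
opening: 0.0188
```

Emit:
{"op": "apply_moves", "data": {
  "plan": [
    [255,-8,10,0,0],
    [255,-11,8,0,0],
    [255,-13,4,0,0],
    [255,-14,2,0,0],
    [255,-13,-3,0,0],
    [255,-12,-5,0,0],
    [255,-11,-9,0,0],
    [255,-8,-11,0,0],
    [255,-4,-13,0,0],
    [255,-1,-14,0,0],
    [255,2,-13,0,0],
    [255,6,-12,0,0],
    [255,8,-11,0,0],
    [255,11,-7,0,0],
    [255,13,-5,0,0],
    [255,14,-1,0,0],
    [255,0,0,0,0],
    [255,0,0,0,0]
  ]
}}

```text
time: 14.78
tool_pos: [0.5568, 0.083, 0.1422]
ee_rot: [3.141, -0.002, 0.457]
contact_force: [2.0, -0.5, 8.2]
opening: 0.0187
```

Emit:
{"op": "apply_moves", "data": {
  "plan": [
    [255,13,2,0,0],
    [255,12,6,0,0],
    [255,11,9,0,0],
    [255,8,11,0,0],
    [255,4,12,0,0],
    [255,1,14,0,0],
    [255,-2,13,0,0],
    [255,-6,13,0,0],
    [255,-8,10,0,0],
    [255,-11,8,0,0],
    [255,-13,4,0,0],
    [255,-14,2,0,0],
    [255,-13,-3,0,0],
    [255,-12,-5,0,0],
    [255,-11,-9,0,0],
    [255,-8,-11,0,0],
    [255,0,0,0,0],
    [255,0,0,0,0],
    [255,0,0,0,0]
  ]
}}

```text
time: 17.15
tool_pos: [0.5067, 0.158, 0.1422]
ee_rot: [3.14, 0.001, 0.457]
contact_force: [-0.9, -1.7, 11.1]
opening: 0.0184
```

```bash
python3 - <<'E'
from h import *
a=manip.get_image("scene");b=manip.get_image("wrist");t=manip.get_image("top")
x=cv2.resize(a[140:320,190:400],None,fx=1.9,fy=2.1)
y=cv2.resize(t[130:290,140:340],(399,378))
cv2.imwrite("pics/f.png",np.hstack([x,y])[:,:,::-1]);cv2.imwrite("pics/fw.png",b[:,:,::-1])
s=manip.read_state();print(s["time"],s["tool_pos"],s["joint_vel"].round(3),s["opening"])
E
```

```text
17.3 [0.50667716 0.15807971 0.14214889] [-0.001 -0.001  0.001  0.001 -0.    -0.001 -0.001] 0.0183642190057034
```

View pics/f.png

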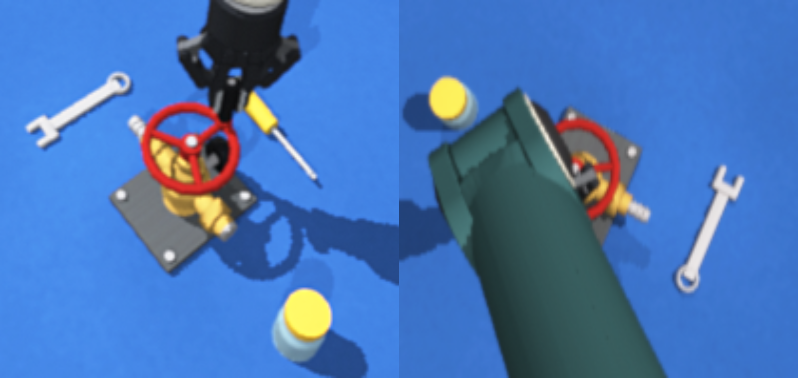

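View pics/fw.png

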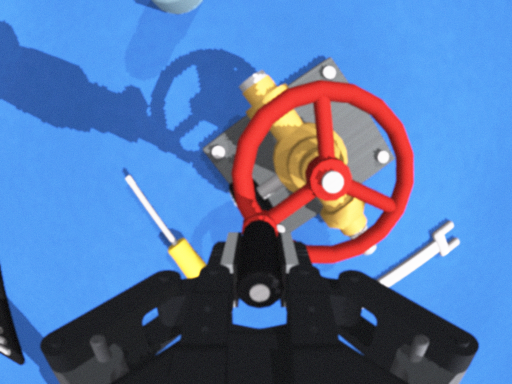

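The wrist view shows the handle held between the pads at (260,290) and sitting over the gauge side, which is the closed-stop direction. The jar, screwdriver and wrench look unmoved. Handing in.

```bash
python3 -c "
from plant import manip
print(manip.job_done())"
```

```text
the job is handed in; nothing more can be done
None
```

The valve is set: I turned the wheel clockwise to its closed stop, backed it off two full turns counter-clockwise, and handed the job in at about 17 s with the gripper still holding the crank handle.

- **Closed stop:** the tool position stayed at (507.0, 158.9) mm while the horizontal push rose to about 18 N. That is a handle angle of 152.5°, against 153.4° predicted from the images.
- **Final position:** the tool rests at (506.7, 158.1) mm, within 1 mm of the stop reading. That is about 1° (0.02 rad) from two turns open; the tolerance is 0.3 rad.
- **Grip and rest:** the arm is still and the fingers are shut to 18.4 mm on the 20 mm handle. The last wrist picture shows the handle between the pads.
- **Bystanders:** the jar, screwdriver and wrench look unmoved in the last pictures; I did not measure their positions.

No check failed. The joint angle itself could not be read, so the turn count comes from the arm's tracked path and the final pose. An upward force of 6–14 N stayed on the tool while gripping, rising to 23 N at the stop, well under the 120 N limit.

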